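# Touch off a block on its datum faces and try its bore with a check pin

## Robot

A 6-joint arm with a two-finger parallel gripper is mounted at the origin on the work surface; the furniture and walls round the work are solid. World frame = base frame: x ahead of the robot, y to its left, z up, the work surface at z = 0. Lengths are in m, angles in degrees, forces in N, time in s.
With the tool pointing down it reaches from about 0.35 to 0.875 m from the base axis. Payload 4.2 kg.
Tool frame: the origin (TCP) lies midway between the tips of the shut fingers; the grasp point (between the pads) lies 19 mm behind it; y points along the fingers, z is the direction in which the jaws open and shut, and the axes are right-handed (so a half turn about y gives the same grasp; the last joint's range is limited). The gripper opens to 87 mm and grips with 3 to 60 N. Pads are 19 mm wide; open, the fingers measure 117 mm over their backs; the gripper's body (75 mm by 190 mm) begins 51 mm behind the grasp point.
Start: joints at [90.161, 22.042, 0.453, 0, -68.411, -14.817], TCP at [0.158, 0.605, 0.223] pointing down, gripper open.
Joint ranges: [-179.83, 179.83], [-69.29, 118.12], [-61.27, 80.66], [-181.25, 117.63], [-171.15, -9.14], [-177.46, 177.46]. Speed limits (degrees/s): [159.86, 159.86, 180, 180, 180, 180].

## Interface

Orientations are given as [roll, pitch, yaw] about the fixed x, y, z axes, in that order (R = Rz(yaw) Ry(pitch) Rx(roll)).
In Python, from workcell import env gives the robot as it stands. The module is installed in compiled form; this text tells all that it offers. Calls block until the motion is done:
- env.goto(position, orientation): joint-space move of the TCP to a pose.
- env.move_straight(position, rotation=None, rate=0.15, force_limit=None): straight line of the TCP; rotation=None keeps the orientation; rate is the mean speed in m/s. With force_limit (N) it stops when the force on the tool has changed by that much, and returns True; else False.
- env.set_joints(angles): joint-space move.
- env.gripper_to(opening, grasp_force=None): opening from 0.0 (shut) to 1.0 (fully open); grasp_force is the grip in N (None keeps the last); returns when the fingers have stopped.
- env.dwell(seconds).
- env.inverse_kinematics(position, orientation): joint angles nearest the present ones, or None.
- env.read_state(): the state.
- env.grab_frame(name): name is "scene" or "top" or "wrist"; returns a dict with "image" (384x512x3 uint8, blue, green, red), "fx", "fy", "cx", "cy" (pixels), "D" ([k1, k2, p1, p2, k3] as OpenCV has them; the pictures are not rectified), "position" and "orientation" of the camera in the world. Camera axes: x right, y up, looking along -z (the intrinsics and any distortion apply to the point x, -y, -z); pixel columns grow to the right and rows downward; lengths in m; the calibration is good to about 2 mm. A picture is of the moment at which its call begins. There is no depth.
A pose or a line that the arm cannot do raises env.Unreachable and nothing moves.
- env.close_job(): hands the job in, once; it reports no verdict.
Trained networks look in a picture, given as the dict that the camera call returned (one of the last four; its "shot" number tells which), for a name from the list of things; names that differ only in an ending like _2 or _b are one class to them, and where a whole thing is asked for, a point or a joint stands for the part that bears it (a point fixed in the world has none). Each returns a list of dicts, best first, with "score" (0 to 1); they miss things now and then, are a little off and sometimes report something else, mostly with a low value. They report only what shows in the picture. A call takes as long as a camera call. They do not tell look-alikes from the thing itself.
- env.search_frame(picture, thing): "xyz" ([x, y, z] in m, in world coordinates, good to about 4 mm: the middle of the surface that is visible of it).
- env.trace(picture, thing): "mask" (384x512 bool, what is visible of it).
The state is a dict: "clock": time; "joint_positions": joint angles; "qvel": joint speeds; "joint_torque": joint torques, N m; "position": TCP position; "tool_rot": TCP orientation; "force": force on the tool from outside, world axes, zero at the start; "wrist_torque": the same for the moment, N m; "opening": opening from 0.0 (shut) to 1.0 (fully open).
Only numpy, scipy, OpenCV 4.12 (cv2) and the standard library are available. Lean on these libraries where they do the work, as an engineer would, in place of code of your own. Each camera call takes 0.05 s, during which the arm holds its last target.

## Task

Check where the large bore of the steel block on the magnetic chuck lies: take the check pin (the one with the thick handle) out of its stand and, holding it upright, touch off the block gently with the pin's shank, resting against it for a moment each time: on the long side facing the robot near the left end, on the same side near the right end, then on the middle of the right-hand end face. Then put the pin into the large bore until its collar sits flat on the block, let go and move clear. The pin must never be pressed hard against block or chuck (keep it under 35 N), and everything else stays where it is.

Things in the scene. Friction and masses are not known exactly. Their poses are not given: they have to be found in the camera images.
- chuck: Fixed magnetic chuck: grey block with a steel top crossed by thin brass lines, 104 (x) x 160 (y) x 45 mm high, a small switch lever at its left (+y) end. Origin: centre of its underside; x points to its far side, y to its left, z up. A steel block is held on its top (see chuck_top); it stays put under touches below 35 N.
- chuck_top (a point): Centre of the chuck's top, 45 mm above its origin, same axes. The steel block on it is 60 (x) x 90 (y) x 32 mm high. It was set down by eye and its pose is NOT measured: its centre lies up to 10 mm off this point in x and in y, turned up to 0.12 rad either way from the chuck's axes. Only touching tells exactly.
- bore_nominal (a point): Where the large bore's mouth would be if the block lay exactly centred and straight (chuck x +8, y -15, z 77 mm). By the drawing the bore's axis is 38 mm from the block's near long side and 30 mm from its right-hand (-y) end; 13 mm wide, through the block, 1.5 mm chamfer. The block's other bore, 8 mm wide, is not for this pin.
- touch_left (a point): Free point in front of the near long side (chuck x -60, y +25, z 62 mm; 15 mm below the block's top). From here the side is met by moving towards chuck +x: with the pin's tip at this height, its axis is 9 to 39 mm on when the 12 mm shank touches. Let it rest there with a few newtons (2 to 10 N).
- touch_right (a point): The same for the near long side at its right (chuck x -60, y -25, z 62 mm): move towards chuck +x.
- touch_end (a point): Free point beyond the right-hand end (chuck x 0, y -75, z 62 mm). From here the end face is met by moving towards chuck +y; the pin's axis is 12 to 37 mm on at the touch.
- check_pin: Loose check pin, about 120 g, standing upright in the wooden stand, all round about its axis. Steel shank 12 mm in diameter and 28 mm long with a small chamfer, a collar 28 mm in diameter and 5 mm thick above it, then a ribbed round aluminium handle 20 mm in diameter and 50 mm long (5 to 55 mm above the origin). Origin: on the axis at the underside of the collar; z up along the handle. Grip the handle across its diameter, just above the collar.
- check_pin_tip (a point): Centre of the end of the check pin's shank, 28 mm below its collar.
- stand: Fixed wooden stand, 56 (x) x 120 (y) x 40 mm high; origin: centre of its underside; two holes 15 mm wide at y = +30 and -30 mm hold one pin each (either way round), collars on its top.
- small_pin: Bystander: smaller pin in the stand's other hole, thin handle 13 mm in diameter, shank 7 mm; same heights and origin as the check pin.
- calliper: Bystander: dark plastic calliper, 46 x 150 x 12 mm, lying to the left; origin under its centre.
- marker: Bystander: black marker, 14 x 138 x 15 mm, lying between robot and chuck; origin under its centre.
- petri: Bystander: clear lidded dish, 64 mm wide, 16 mm high, left of the chuck; origin under its centre.
- tape_roll: Bystander: roll of green tape lying flat, 64 mm wide, 19 mm high, at the left; origin under its centre.
There are look-alikes about, which are no part of the job. Leave any turquoise look-alike of the check_pin alone.

How it is judged:
By the outcome, as a careful person would: the job done as asked, in the order asked, and still so for the second after the job is handed in, with the robot touching nothing.
It also fails if it takes over 61 s, if anything falls off the work surface, if the arm or the gripper's body presses on something with over 40 N, if the wrist force passes 120 N, or if a joint passes its speed limit or range.

## Working session

There is one attempt and no reset: what is moved stays moved. The work goes in short steps, each a Python script; the robot and the scene stay as the last script left them, time stands still between calls to the robot, and variables do not carry over. Pictures are saved under pics/ and viewed, and the job is handed in when it is done.

```bash
mkdir -p pics; ls; python3 - <<'E'
from workcell import env
import cv2
s=env.read_state();print({k:s[k] for k in('clock','position','tool_rot','force','opening')})
for n in('scene','top','wrist'):
    f=env.grab_frame(n);cv2.imwrite(f'pics/a_{n}.png',f['image']);print(n,f['fx'],f['cx'],f['cy'],f['D'],f['position'],f['orientation'],f['shot'])
    if n!='wrist':
        for t in('check_pin','small_pin','stand','chuck'):
            print(t,[(round(d['score'],2),[round(float(v),4) for v in d['xyz']]) for d in env.search_frame(f,t)][:4])
print(env.read_state()['clock'])
E
```

```text
pics
{'clock': 0.0, 'position': array([0.15796942, 0.6040649 , 0.22144269]), 'tool_rot': array([-8.98708095e+01,  6.32115341e-03,  1.65331707e+02]), 'force': array([-0.19811829,  0.2242046 , -0.03195606]), 'opening': 1.001275429558415}
scene 430.3479311412739 259.1860086476558 192.20880828553086 [-0.15236112  0.          0.          0.          0.        ] [-0.2087177  -0.32475331  0.94307726] [ 43.45708266  -0.68954551 -60.10366486] 1
check_pin [(0.74, [0.4778, -0.2329, 0.07]), (0.63, [0.388, -0.2191, 0.0595]), (0.48, [0.5546, -0.2026, 0.0544]), (0.48, [0.5583, -0.2791, 0.0541])]
small_pin [(0.56, [0.4817, -0.2958, 0.0637]), (0.4, [0.4746, -0.2318, 0.0656])]
stand [(0.77, [0.4593, -0.2674, 0.0378])]
chuck [(0.74, [0.524, 0.017, 0.048])]
top 413.8415272515099 253.18022842570812 193.91761214779342 [-0.12887572  0.          0.          0.          0.        ] [0.2353093  0.08018005 1.40375584] [ 11.52145031   0.19313476 -88.91800077] 2
check_pin [(0.54, [0.3952, -0.2041, 0.0724])]
small_pin []
stand [(0.86, [0.4804, -0.2578, 0.0421]), (0.36, [0.4779, -0.2298, 0.0774])]
chuck [(0.89, [0.5388, 0.0304, 0.0469])]
wrist 279.53330620228746 254.775699062437 197.06884406863819 [0.01844134 0.         0.         0.         0.        ] [0.23699589 0.58428997 0.38321931] [-1.71790556e+01  2.23507838e-02 -1.04726686e+02] 3
0.55
```

View pics/a_scene.png

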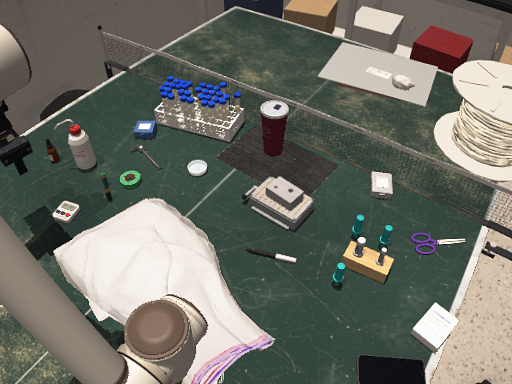

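View pics/a_top.png

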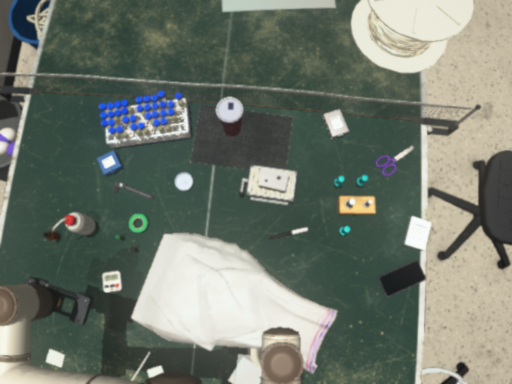

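```bash
python3 -c "
import cv2
a=cv2.imread('pics/a_scene.png');b=cv2.imread('pics/a_top.png')
cv2.imwrite('pics/a_sc.png',cv2.resize(a[120:320,240:440],None,fx=3,fy=3,interpolation=2))
cv2.imwrite('pics/a_tc.png',cv2.resize(b[70:220,200:390],None,fx=4,fy=4,interpolation=2))"
```

```text
(no output)
```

View pics/a_sc.png

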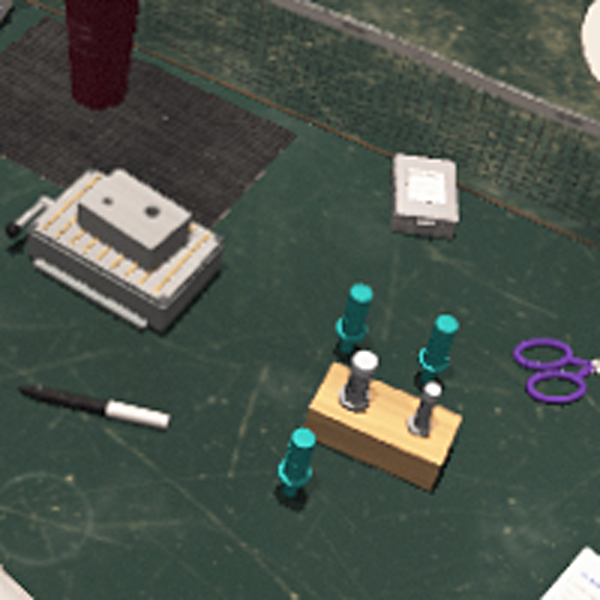

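View pics/a_tc.png

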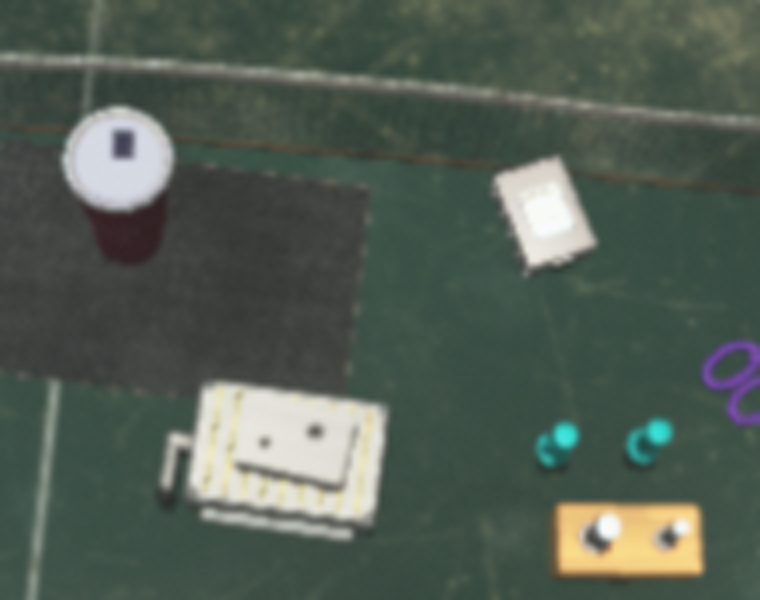

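The upright steel/grey pin with the thick handle, at scene px (361,245), stands in the stand and fits `check_pin`. The thin-handled one at (383,254) is `small_pin`. The three turquoise ones at (358,228), (387,236) and (338,275) are look-alikes. The block sits on the chuck at scene px (285,192), with the large bore on the right. Next I'll triangulate.

```bash
cat > h.py <<'E'
import numpy as np, cv2
from scipy.spatial.transform import Rotation as Ro
def rot(o): return Ro.from_euler('xyz',o,degrees=True).as_matrix()
def K(f): return np.array([[f['fx'],0,f['cx']],[0,f['fy'],f['cy']],[0,0,1.]])
def ray(f,px):
    p=cv2.undistortPoints(np.array(px,float).reshape(-1,1,2),K(f),np.array(f['D'],float)).reshape(-1,2)
    d=np.c_[p[:,0],-p[:,1],-np.ones(len(p))]@rot(f['orientation']).T
    return np.array(f['position']),d
def atz(f,px,z):
    c,d=ray(f,px); return c+d*((z-c[2])/d[:,2])[:,None]
def proj(f,P):
    q=(np.atleast_2d(P)-np.array(f['position']))@rot(f['orientation'])
    q=q*[1,-1,-1]
    return cv2.projectPoints(q.reshape(-1,1,3),np.zeros(3),np.zeros(3),K(f),np.array(f['D'],float))[0].reshape(-1,2)
E
python3 - <<'E'
from workcell import env
from h import *
import pickle
o={}
for n in('scene','top'):
    f=env.grab_frame(n);o[n]=f
    for t in('chuck','stand'):
        r=env.trace(f,t)
        if r: o[n+t]=r[0]['mask'];print(n,t,r[0]['score'],r[0]['mask'].sum())
pickle.dump(o,open('o.pkl','wb'))
print(atz(o['scene'],[[361.7,240]],.095),atz(o['top'],[[351.75,201.25]],.095))
# chuck top by minAreaRect in rectified table-plane
for n in('scene','top'):
    for t,z in(('chuck',.045),('stand',.04)):
        m=o.get(n+t)
        if m is None: continue
        c=max(cv2.findContours(m.astype('uint8'),0,1)[0],key=len).reshape(-1,2)
        P=atz(o[n],c,z)[:,:2].astype('float32'); print(n,t,cv2.minAreaRect(P*1000))
E
```

```text
scene chuck 0.6 2348
scene stand 0.78 1068
top chuck 0.64 1699
top stand 0.77 586
[[ 0.48071708 -0.23456705  0.095     ]] [[ 0.48354501 -0.22988012  0.095     ]]
scene chuck ((533.0845947265625, 20.928245544433594), (189.29403686523438, 154.10401916503906), 75.79718017578125)
scene stand ((467.95361328125, -262.7325744628906), (121.20228576660156, 86.81000518798828), 89.30769348144531)
top chuck ((548.13916015625, 40.877960205078125), (182.57412719726562, 121.32769012451172), 81.53477478027344)
top stand ((481.5578918457031, -255.56295776367188), (61.74758529663086, 127.885498046875), 0.8514018058776855)
```

```bash
python3 - <<'E'
from workcell import env
from h import *
import pickle
for yaw in(-7,173):
    print(yaw,env.inverse_kinematics([.50,.03,.27],[-90,0,yaw]),env.inverse_kinematics([.482,-.232,.12],[-90,0,yaw]))
env.goto([.50,.03,.27],[-90,0,-7])
print(env.read_state()['clock'])
f=env.grab_frame('wrist');cv2.imwrite('pics/b.png',f['image']);pickle.dump(f,open('b.pkl','wb'))
print(f['position'],f['orientation'])
E
```

```text
-7 [ 2.20376783e+01  7.94943698e+00 -1.19559805e+01 -2.54444375e-14
 -7.00945825e+01 -1.19037678e+02] [-8.32135877e+00  1.90908209e+01 -2.03513660e+01 -2.54444375e-14
 -5.05578131e+01 -8.86786412e+01]
173 [ 2.20376783e+01  7.94943698e+00 -1.19559805e+01  2.54444375e-14
 -7.00945825e+01  6.09623217e+01] [-8.32135877e+00  1.90908209e+01 -2.03513660e+01  2.54444375e-14
 -5.05578131e+01  9.13213588e+01]
3.2333
[0.41920736 0.04063651 0.43064131] [-1.72076397e+01 -2.73235016e-02  8.29886718e+01]
```

View pics/b.png

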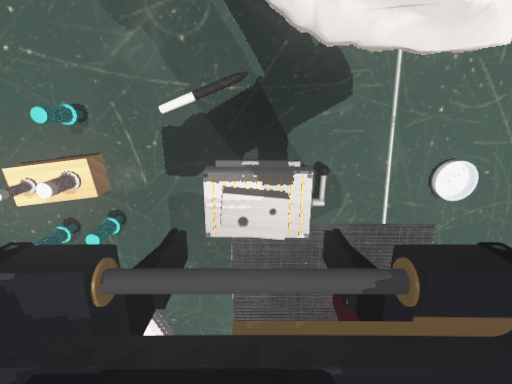

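```bash
python3 -c "
import cv2
a=cv2.imread('pics/b.png')
cv2.imwrite('pics/b1.png',cv2.resize(a[150:250,190:340],None,fx=5,fy=5,interpolation=2))
cv2.imwrite('pics/b2.png',cv2.resize(a[95:250,0:125],None,fx=4,fy=4,interpolation=2)[:600])"
```

```text
(no output)
```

View pics/b1.png

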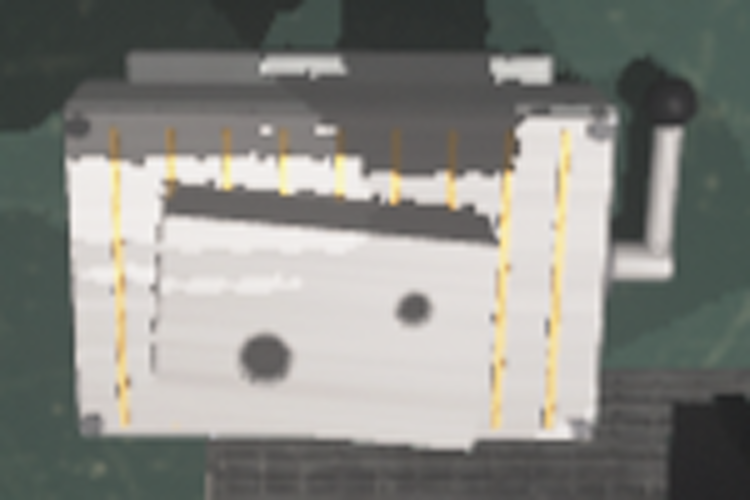

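View pics/b2.png

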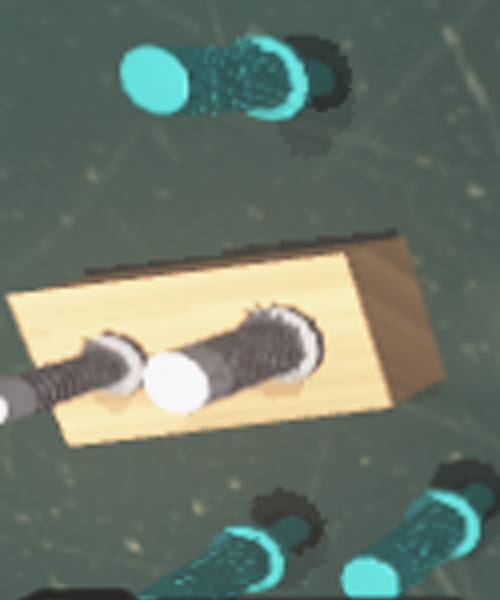

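```bash
python3 - <<'E'
from h import *
import pickle
f=pickle.load(open('b.pkl','rb'))
c=lambda L:[[190+x/5-.4,150+y/5-.4] for x,y in L]
C=atz(f,c([(67,105),(617,105),(597,439),(82,436)]),.045)[:,:2]
print(C.round(4),'mean',C.mean(0))
print('edges',[np.linalg.norm(C[i]-C[i-1]).round(4) for i in range(4)])
a=C[1]-C[0];b=C[2]-C[3];e=C[2]-C[1];g=C[3]-C[0]
print([np.degrees(np.arctan2(-v[0],v[1])).round(2) for v in(a,b)],[np.degrees(np.arctan2(v[1],v[0])).round(2) for v in(e,g)])
s=c([(77,125),(600,128),(580,430),(88,425)]);S=atz(f,s,.045)[:,:2];print('screws',S.mean(0),S.round(4))
B=atz(f,c([(163,213),(497,243),(475,405),(153,372)]),.077)[:,:2];print('block',B.round(4))
bo=atz(f,c([(265,357),(413,308)]),.077);print('bores',bo.round(4))
d=lambda L:[[x/4-.4,95+y/4-.4] for x,y in L]
print('pin top',atz(f,d([(177,381)]),.095),'collar',atz(f,d([(287,342)]),.045))
S=atz(f,d([(8,296),(347,253),(393,407),(70,446)]),.04)[:,:2];print('stand',S.round(4),S.mean(0),[np.linalg.norm(S[i]-S[i-1]).round(4) for i in range(4)])
E
```

```text
[[ 0.4903 -0.0411]
 [ 0.5092  0.112 ]
 [ 0.6111  0.0997]
 [ 0.5911 -0.0545]] mean [0.55041752 0.0290489 ]
edges [np.float64(0.1016), np.float64(0.1542), np.float64(0.1026), np.float64(0.1555)]
[np.float64(-7.02), np.float64(-7.39)] [np.float64(-6.86), np.float64(-7.59)]
screws [0.55167975 0.02758993] [[ 0.4963 -0.0393]
 [ 0.5152  0.1069]
 [ 0.6075  0.0949]
 [ 0.5877 -0.0521]]
block [[ 0.516  -0.0143]
 [ 0.535   0.0723]
 [ 0.5808  0.0622]
 [ 0.5603 -0.0241]]
bores [[0.5597 0.0068 0.077 ]
 [0.5505 0.0483 0.077 ]]
pin top [[ 0.48133349 -0.22907396  0.095     ]] collar [[ 0.48145145 -0.22671933  0.045     ]]
stand [[ 0.4547 -0.32  ]
 [ 0.4539 -0.1997]
 [ 0.5104 -0.2001]
 [ 0.5106 -0.3196]] [ 0.48240767 -0.25985252] [np.float64(0.0559), np.float64(0.1203), np.float64(0.0564), np.float64(0.1194)]
```

```bash
python3 - <<'E'
from workcell import env
from h import *
import pickle
env.gripper_to(0.5)
env.goto([.482,-.2293,.125],[-90,0,-7.2])
s=env.read_state();print(s['clock'],s['position'],s['force'],s['opening'])
f=env.grab_frame('wrist');cv2.imwrite('pics/c.png',f['image']);pickle.dump(f,open('c.pkl','wb'))
cv2.imwrite('pics/c1.png',cv2.resize(f['image'][150:350,150:350],None,fx=3,fy=3,interpolation=2))
print(proj(f,[[.482,-.2293,.095],[.482,-.2293,.045]]))
E
```

```text
5.4083 [ 0.48293507 -0.22889439  0.12578858] [-0.32535023  0.51042333  0.06706392] 0.5025981766035162
[[253.72116088 224.52380592]
 [253.90599255 203.02556466]]
```

View pics/c.png

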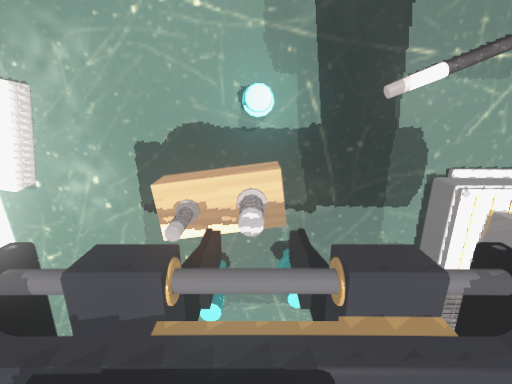

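View pics/c1.png

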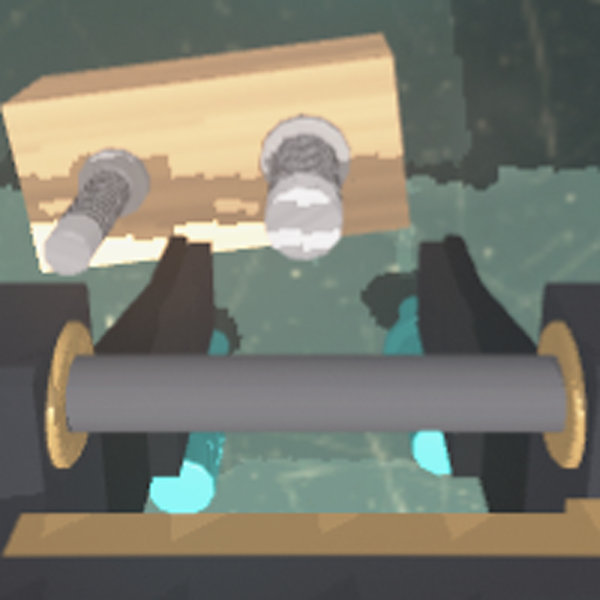

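```bash
python3 - <<'E'
from workcell import env
from h import *
import pickle
f=pickle.load(open('c.pkl','rb'))
P=atz(f,[[150.7,222.4]],.095),atz(f,[[250.7,222.4]],.095),atz(f,[[251.3,199.5]],.045);print(P[1:])
t=(P[1][0]+P[2][0])/2
env.move_straight([t[0],t[1],.115],rate=.1)
r=env.move_straight([t[0],t[1],.048],rate=.08,force_limit=8)
s=env.read_state();print(r,s['clock'],s['position'],s['force'])
if not r:
    env.gripper_to(0.15,grasp_force=55)
    s=env.read_state();print(s['clock'],s['position'],s['force'],s['opening'])
f=env.grab_frame('wrist');cv2.imwrite('pics/d.png',f['image'])
E
```

```text
(array([[ 0.48004075, -0.23129686,  0.095     ]]), array([[ 0.47835859, -0.23121803,  0.045     ]]))
False 6.7 [ 0.47968571 -0.23137288  0.04844789] [ 0.58513064 -0.71763411 -0.67294234]
7.2667 [ 0.47930169 -0.23126599  0.04823698] [0.3839343  0.83615961 0.30961465] 0.2185723044655015
```

View pics/d.png

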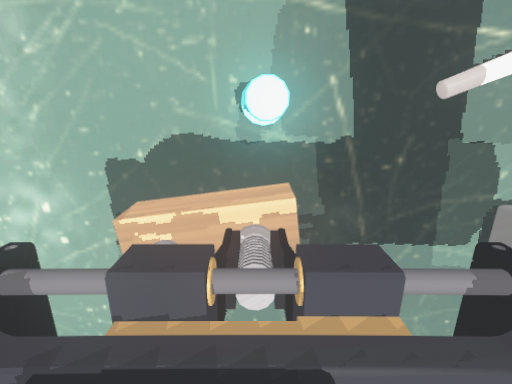

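```bash
cat >> h.py <<'E'
from workcell import env
YAW=-7.2; ORI=[-90,0,YAW]
a=np.radians(YAW); XC=np.array([np.cos(a),np.sin(a),0]);YC=np.array([-np.sin(a),np.cos(a),0])
C0=np.array([.551,.028,0.])
def ch(x,y,z): return C0+x*1e-3*XC+y*1e-3*YC+np.array([0,0,z*1e-3])
def avg(n=40):
    P=[];F=[];
    for _ in range(n):
        s=env.read_state();P.append(s['position']);F.append(s['force'])
    return np.mean(P,0),np.mean(F,0),np.std(P,0),s
E
python3 - <<'E'
from h import *
env.move_straight([.4792,-.2313,.165],rate=.12)
f=env.grab_frame('wrist');cv2.imwrite('pics/e.png',f['image'])
p,F,sd,s=avg();print(s['clock'],p,F,sd,s['opening'],s['tool_rot'])
env.goto(ch(-62,25,150),ORI)
p,F,sd,s=avg();print(s['clock'],p,ch(-62,25,150),F,sd)
E
```

```text
8.4917 [ 0.47853846 -0.23111741  0.1639559 ] [-0.16512491 -0.61890096 -0.64386378] [1.11022302e-16 5.55111512e-17 8.32667268e-17] 0.22237998343196566 [-89.98026529   0.12610961  -7.21216428]
9.6167 [0.49266065 0.05993327 0.14990089] [0.49262222 0.06057353 0.15      ] [-0.92233147 -0.18184513 -2.08599255] [2.22044605e-16 2.77555756e-17 8.32667268e-17]
```

View pics/e.png

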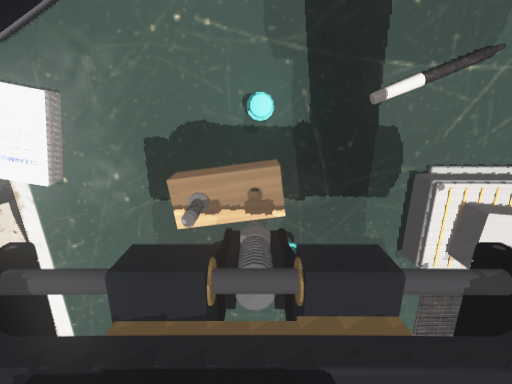

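```bash
cat >> h.py <<'E'
def avgt(T=.6,n=12):
    P=[];F=[]
    for _ in range(n):
        env.dwell(T/n); s=env.read_state();P.append(s['position']);F.append(s['force'])
    return np.mean(P,0),np.mean(F,0),np.std(P,0),np.array(F)
def touch(start,d,far,rate=.008,lim=3.0):
    env.move_straight(start,rate=.1)
    b=avgt(.3,8); print('free',b[0].round(5),b[1].round(2),'posSD',b[2].round(5),env.read_state()['clock'])
    r=env.move_straight(np.array(start)+d*far*1e-3,rate=rate,force_limit=lim)
    m=avgt(.8,16); dF=m[1]-b[1]
    print('hit',r,'pos',m[0].tolist(),'dF',dF.round(2),'along',(-(m[3]-b[1])@d).round(1),'adv',((m[0]-b[0])@d*1e3).round(2),env.read_state()['clock'])
    return r,m,b
E
python3 - <<'E'
from h import *
r,m,b=touch(ch(-60,25,98),XC,41)
E
```

```text
free [0.49517 0.06039 0.09872] [-0.2  -0.03 -1.37] posSD [1.3e-04 1.0e-04 8.0e-05] 10.55
hit True pos [0.5223752496853016, 0.05623287198215981, 0.09665197924607002] dF [0.21 0.11 0.1 ] along [ 0.1 -0.7 -1.1 -0.3  0.7 -0.5 -0.3 -1.6 -0.3  0.7  0.4 -0.1  0.4 -0.4
  0.1 -0.3] adv 27.51 14.6667
```

```bash
python3 - <<'E'
from h import *
B=np.array([[.516,-.0143],[.535,.0723]])-C0[:2]
print('block near corners in chuck mm',(B@np.c_[XC[:2],YC[:2]]*1e3).round(1))
F0=np.array([-.2,-.03,-1.37])
p=ch(-60,25,98)+XC*.0275
for k in range(1):
    r=env.move_straight(ch(-60,25,98)+XC*.041,rate=.005,force_limit=3)
    s=env.read_state();print(r,s['clock'],s['position'],s['force']-F0,s['joint_torque'])
    m=avgt(.3,6);print(m[0],(m[3]-F0).round(2),((m[0]-ch(-60,25,98))@XC*1e3))
f=env.grab_frame('wrist');cv2.imwrite('pics/g.png',f['image'])
cv2.imwrite('pics/g1.png',cv2.resize(f['image'][170:330,170:370],None,fx=3.5,fy=3.5,interpolation=2))
E
```

```text
block near corners in chuck mm [[-29.4 -46.4]
 [-21.4  41.9]]
True 15.5083 [0.52278062 0.05593496 0.09603957] [ 0.37087429  0.13147536 -1.46718786] [ 7.79061316e-03 -3.41889846e+01  1.52097309e+01  3.45265858e+00
 -1.05595607e-01  2.04566066e-03]
[0.52222371 0.055752   0.09550344] [[ 0.75 -0.13  0.09]
 [ 0.59 -0.23  0.59]
 [ 0.39  0.6  -0.01]
 [ 0.11 -0.41 -0.72]
 [-0.31 -0.42 -0.42]
 [-0.39 -0.15 -0.52]] 27.97236973918893
```

View pics/g1.png

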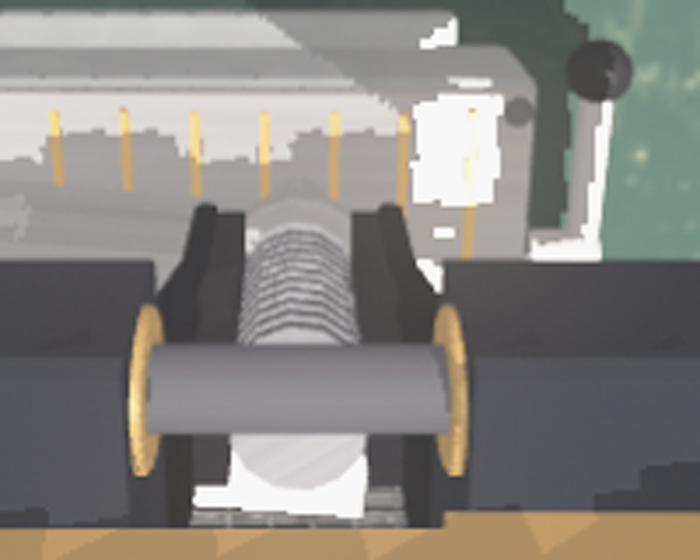

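View pics/g.png

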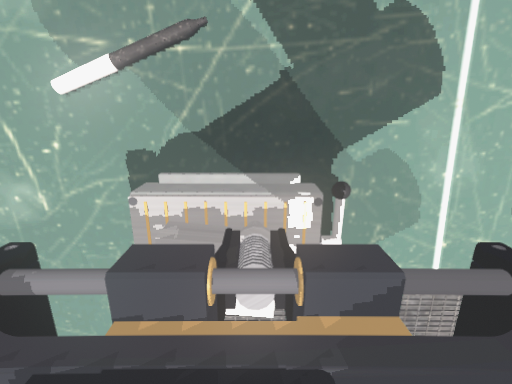

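```bash
python3 - <<'E'
from h import *
S=ch(-60,25,98)
def rel(p): d=p-S; return np.round([d@XC*1e3,d@YC*1e3,d[2]*1e3],2)
env.move_straight(S+XC*.024,rate=.03)
m=avgt(.3,8);print('free',rel(m[0]),m[1].round(2),m[2].round(5),env.read_state()['clock']);F0=m[1]
for a in(26,27,27.5,28,28.5,29,29.5):
    env.move_straight(S+XC*a*1e-3,rate=.015)
    m=avgt(.12,6);f=-(m[1]-F0)@XC
    print(a,rel(m[0]),'f',f.round(2),(m[1]-F0).round(2),env.read_state()['clock'])
    if f>1.8: break
E
```

```text
free [24.01  0.05  0.06] [-0.3  -0.1  -1.29] [2.e-05 3.e-05 6.e-05] 16.4333
26 [ 2.604e+01 -2.000e-02 -6.000e-02] f -0.52 [ 0.5  -0.19  0.24] 16.8167
27 [ 2.701e+01 -1.000e-02 -1.000e-02] f -0.38 [0.41 0.18 0.14] 17.1667
27.5 [27.51  0.   -0.  ] f -0.25 [ 0.24 -0.13 -0.06] 17.5167
28 [ 2.801e+01 -0.000e+00 -1.000e-02] f -0.26 [ 0.26 -0.06 -0.01] 17.8667
28.5 [ 2.85e+01 -0.00e+00 -1.00e-02] f -0.24 [ 0.21 -0.22 -0.01] 18.2167
29 [29.02 -0.   -0.  ] f -0.51 [ 0.55  0.27 -0.28] 18.5667
29.5 [29.28 -0.07 -0.06] f 0.63 [-0.59  0.34  0.54] 18.9167
```

```bash
cat >> h.py <<'E'
def steps(S,d,F0,seq,fmin=2.6,fmax=7):
    for a in seq:
        env.move_straight(S+d*a*1e-3,rate=.015)
        m=avgt(.12,6);f=-(m[1]-F0)@d
        q=m[0]-S
        print(a,np.round([q@XC*1e3,q@YC*1e3,q[2]*1e3],2),'f',f.round(2),(m[1]-F0).round(2),round(env.read_state()['clock'],2))
        if f>fmin:
            m=avgt(.6,12);f=-(m[3]-F0)@d;print('REST',m[0].tolist(),f.round(1),f.mean().round(2));return a,m,f
E
python3 - <<'E'
from h import *
S=ch(-60,25,98);F0=np.array([-.1,-.1,-1.3])
steps(S,XC,F0,[29.7,29.9,30.1,30.3,30.5,30.7,30.9,31.1,31.3,31.5,31.7,31.9])
E
```

```text
29.7 [29.38 -0.07 -0.07] f 1.85 [-1.76  0.84  0.92] 19.27
29.9 [29.48 -0.09 -0.08] f 3.0 [-2.89  1.05  1.86] 19.62
REST [0.5238915284790905, 0.05652532635021796, 0.09790976368874854] [3.7 3.7 4.8 3.7 3.3 5.  5.  3.4 4.6 5.  3.5 4.9] 4.21
```

```bash
python3 - <<'E'
from h import *
S=ch(-60,25,98)
env.move_straight(S+XC*.018,rate=.08)
S=ch(-60,-25,98)
env.move_straight(S+XC*.018,rate=.1)
env.move_straight(S+XC*.021,rate=.02)
m=avgt(.3,8);F0=m[1];print('free',F0,m[0]-S-XC*.021,env.read_state()['clock'])
print(steps(S,XC,F0,[22.5,23.2,23.7,24.1,24.5,24.9,25.2,25.5,25.8,26.1,26.4,26.7,27,27.3,27.6,27.9]) is not None)
E
```

```text
free [ 0.27566891  0.00470055 -0.98251736] [ 2.00588074e-05  2.25137916e-04 -4.80241006e-05] 21.7333
22.5 [ 2.254e+01 -1.000e-02 -1.000e-02] f 0.33 [-0.33  0.07 -0.21] 22.08
23.2 [ 2.321e+01 -2.000e-02 -0.000e+00] f 0.1 [-0.08  0.16 -0.18] 22.43
23.7 [23.7 -0.   0. ] f 0.12 [-0.17 -0.36 -0.24] 22.78
24.1 [24.12  0.    0.  ] f 0.3 [-0.25  0.42 -0.21] 23.13
24.5 [ 2.451e+01 -1.000e-02  0.000e+00] f 0.12 [-0.07  0.47 -0.2 ] 23.48
24.9 [24.74 -0.04 -0.04] f 0.87 [-0.87  0.07  0.02] 23.83
25.2 [24.85 -0.07 -0.08] f 2.0 [-1.95  0.49  0.54] 24.18
25.5 [24.98 -0.1  -0.09] f 3.59 [-3.46  1.3   1.97] 24.53
REST [0.5131658415821846, 0.007466519944453054, 0.09788910988526528] [4.5 4.4 4.5 4.2 4.6 4.7 4.8 5.8 4.9 5.3 5.8 5.3] 4.9
True
```

```bash
python3 - <<'E'
from h import *
env.move_straight(ch(-47,-25,98),rate=.08)
env.move_straight(ch(-47,-76,98),rate=.12)
S=ch(-1,-75,98)
env.move_straight(S,rate=.12)
env.move_straight(S+YC*.014,rate=.03)
m=avgt(.3,8);F0=m[1];print('free',F0,m[0]-S-YC*.014,env.read_state()['clock'])
print(steps(S,YC,F0,[15,16,17,17.6,18.2,18.7,19.2,19.6,20,20.4,20.8,21.2,21.6,22,22.4,22.8,23.2,23.6,24]) is not None)
E
```

```text
free [ 0.17793381 -0.12941977 -1.66287214] [-5.06977292e-05 -7.45901530e-05 -1.51357913e-05] 27.4333
15 [ 1.0e-02  1.5e+01 -0.0e+00] f -0.42 [-0.31  0.46  0.3 ] 27.78
16 [1.000e-02 1.604e+01 0.000e+00] f -0.24 [-0.22  0.27  0.38] 28.13
17 [ 0.   17.04 -0.  ] f -0.22 [0.16 0.2  0.53] 28.48
17.6 [-0.   17.62 -0.  ] f -0.39 [0.04 0.39 0.37] 28.83
18.2 [-1.000e-02  1.822e+01  0.000e+00] f 0.3 [-0.13 -0.29  0.71] 29.18
18.7 [1.000e-02 1.872e+01 1.000e-02] f -0.31 [0.15 0.29 0.68] 29.53
19.2 [-0.   19.21 -0.  ] f 0.13 [-0.52 -0.06  0.5 ] 29.88
19.6 [-3.000e-02  1.954e+01 -1.000e-02] f 0.4 [-0.51 -0.34  0.65] 30.23
20 [-6.000e-02  1.968e+01 -1.000e-02] f 2.11 [ 0.01 -2.13  0.05] 30.58
20.4 [-0.08 19.84  0.02] f 5.34 [-0.06 -5.38  0.1 ] 30.93
REST [0.5430121824206972, -0.02658322998994397, 0.09801094313883148] [5.3 4.6 5.  5.1 5.2 5.4 4.8 3.8 5.9 5.7 5.5 4.5] 5.07
True
```

```bash
python3 - <<'E'
from h import *
def axis(a1,a2,e):
    A1=np.array([-60+a1,25.]);A2=np.array([-60+a2,-25.]);E=np.array([-1,-75+e])
    by=(A1-A2)/np.linalg.norm(A1-A2);bx=np.array([by[1],-by[0]])
    print('yaw rel',np.degrees(np.arctan2(bx[1],bx[0])))
    return (bx@A1+44)*bx+(by@E+36)*by
p=axis(29.22,24.68,19.57);print(p,ch(p[0],p[1],0))
np.save('bore.npy',p)
env.move_straight(ch(-1,-75+14,98),rate=.05)
env.move_straight(ch(-1,-75+14,127),rate=.12)
env.move_straight(ch(p[0],p[1],127),rate=.12)
env.move_straight(ch(p[0],p[1],116),rate=.05)
m=avgt(.3,8);F0=m[1];print('free',F0,m[0],env.read_state()['clock']);np.save('F0.npy',F0)
r=env.move_straight(ch(p[0],p[1],104),rate=.012,force_limit=7)
m=avgt(.2,6);print(r,m[0],(m[1]-F0).round(2),(m[0]-ch(p[0],p[1],0))*1e3,env.read_state()['clock'])
E
```

```text
yaw rel -5.188229631294206
[  9.29533183 -20.21671724] [0.55768821 0.00677768 0.        ]
free [ 0.29362107  0.0483526  -1.65465227] [0.55772764 0.00657903 0.11606249] 33.3333
False [0.55775548 0.00679893 0.10408878] [-0.54 -0.04  0.49] [6.72751845e-02 2.12467843e-02 1.04088783e+02] 34.6833
```

```bash
python3 - <<'E'
from h import *
p=np.load('bore.npy');F0=np.load('F0.npy')
r=env.move_straight(ch(p[0],p[1],87),rate=.02,force_limit=8)
m=avgt(.2,6);print(r,(m[0]-ch(p[0],p[1],0))*1e3,(m[1]-F0).round(2),env.read_state()['clock'])
r=env.move_straight(ch(p[0],p[1],83.5),rate=.006,force_limit=6)
m=avgt(.3,6);print(r,(m[0]-ch(p[0],p[1],0))*1e3,(m[1]-F0).round(2),env.read_state()['clock'])
E
```

```text
False [1.11721056e-01 2.39624371e-02 8.71638526e+01] [-0.75 -0.31  0.59] 35.8833
True [ 5.13619062e-02 -1.72828869e-03  8.52700272e+01] [-1.11  0.33  7.11] 36.6083
```

```bash
python3 - <<'E'
from h import *
p=np.load('bore.npy')
env.gripper_to(0.5)
f=env.grab_frame('wrist');cv2.imwrite('pics/i.png',f['image'])
env.move_straight(ch(p[0],p[1],160),rate=.1)
env.move_straight(ch(p[0]-60,p[1],240),rate=.15)
f=env.grab_frame('wrist');cv2.imwrite('pics/j.png',f['image']);cv2.imwrite('pics/j1.png',cv2.resize(f['image'][130:330,150:370],None,fx=3,fy=3,interpolation=2))
B=ch(p[0],p[1],0);print(proj(f,[B+[0,0,.132],B+[0,0,.082],B+[0,0,.077]]))
g=env.grab_frame('scene');cv2.imwrite('pics/k.png',cv2.resize(g['image'][130:330,190:440],None,fx=3,fy=3,interpolation=2))
print(env.read_state()['clock'],env.read_state()['force'])
E
```

```text
[[255.05790216 251.22713795]
 [255.14923562 232.20702053]
 [255.15699337 230.59235946]]
39.225 [-0.3199923   0.20182712 -0.83723988]
```

View pics/j1.png

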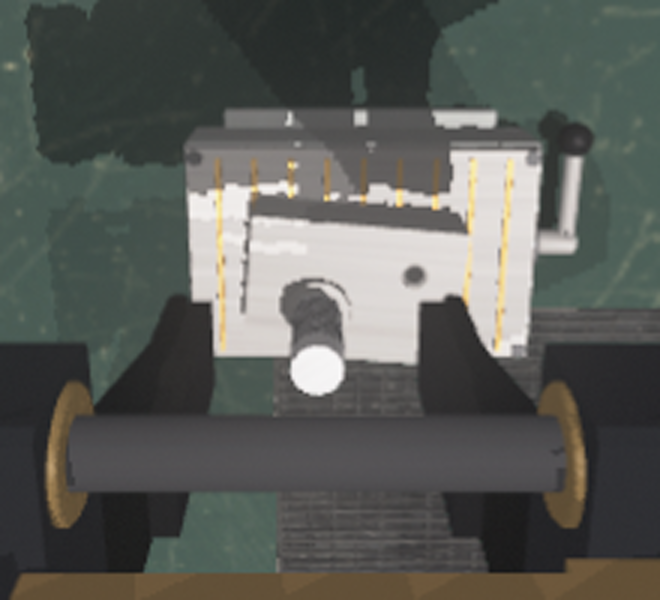

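View pics/k.png

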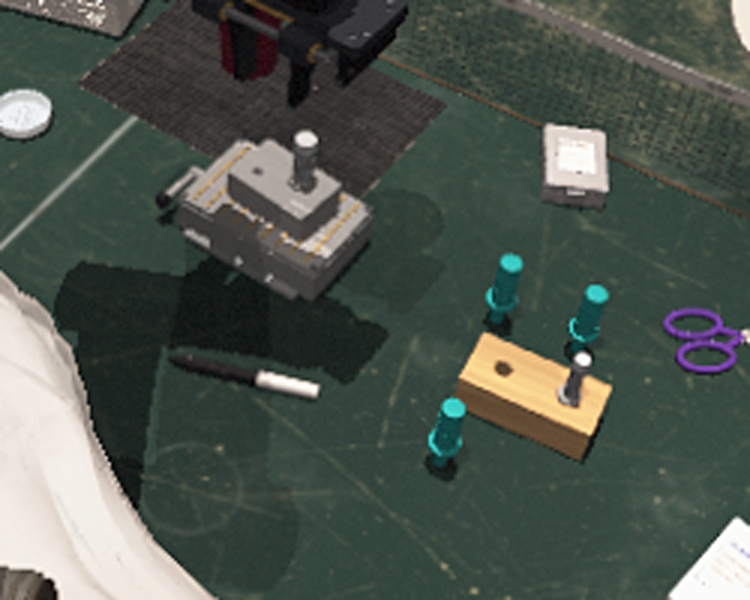

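The pin stands upright in the large bore, with its top at wrist px (255.7,253). I predicted (255.1,251) for a seated pin. The stand's left hole is empty, and the small pin, the turquoise pins and the marker are where they were. I'm handing in.

```bash
python3 - <<'E'
from workcell import env
env.dwell(.3);env.close_job();print(env.read_state()['clock'])
E
```

```text
the job is handed in; nothing more can be done
the job is handed in; nothing more can be done
```

The check pin is in the large bore with its collar on the block; I let go, moved clear and handed the job in at about 39.5 s of the 61 s.

**Touches:** I made them in the order asked, each resting about 0.6 s.

| Touch | Mean force |
|---|---|
| Long side, near the left end | 4.2 N |
| Long side, near the right end | 4.9 N |
| Right-hand end face | 5.1 N |

**Bore position:** the block is turned -5.19° relative to the chuck. The touches put the bore's axis at chuck (9.3, -20.2) mm, which is world (0.5577, 0.0068) m. The camera estimate was (0.5597, 0.0068) m, about 2 mm off in x.

**Insertion:** the pin went in with less than 1 N until the collar met the block at about 7 N. The height then was within 0.3 mm of what I expected.

**Last checks:** pictures taken after release show the pin upright on the block. The stand, small pin, turquoise look-alikes and marker look unmoved. I did not compare the calliper, tape roll and dish before and after.

**What went wrong:** on the first approach to the left side, the force limit tripped twice on noise, about 1.5 mm short of the block. The arm sagged about 2 mm before I backed off. I then switched to small position steps with averaged force readings, so those false stops were not touches.

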